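Load the tin dispenser in order of use

TASK

The four tins on the low bamboo rack lie in the order in which they are to be used up, the first at the end with the wire handle. Starting with that one, load them one at a time into the sloping dark-metal dispenser: set each down on the open upper end of the ramp, without dropping it, and let it roll down and come to rest before you fetch the next, so that all four queue from the lip in the same order, lids still facing the robot's side. Leave the other things on the worktop where they are.

Things in the scene. Friction and masses are not known exactly. Their poses are not given: they have to be found in the camera images.
- tin_a: one of four alike food tins, 75.4 mm across, 58 mm long, 0.18 to 0.36 kg, metal ends, printed label, lying on its side on the tin rack; which lies where changes. Origin: centre of its bottom end; its z axis runs along the tin's axis to the lid (middle at z = +29 mm). Grip it across its two ends, fingers astride, a little above the axis
- tin_b: another of the four alike tins, same size, origin and axes as tin_a
- tin_c: another of the four alike tins, same size, origin and axes as tin_a
- tin_d: another of the four alike tins, same size, origin and axes as tin_a
- tin_rack: low bamboo tin rack on four feet, fixed, 100 (x) by 372 mm (y), top 55 mm high; wire handle 35 mm above that at its +y (left) end. Origin: worktop level, under the middle of the row, z up. Cradles at x = 0, y = 126 (first, by the handle), 42, -42, -126 mm: tins lie between 6 mm ridges, axis along x and 93 mm above the worktop, lids to -x (robot's side)
- dispenser: dark sheet-metal gravity tin dispenser, fixed. Origin: under its legs, z up. Ramp along y at x = 0 falls 10 degrees to a 34 mm lip at its +y (left) end; lane 70 mm wide, flanges 16 mm high, upper end splayed to 90. Tins lie across it, axis along x, and roll freely (rest in 2 s); queued axes at (y, z) = (134, 94), (60, 107), (-14, 120), (-88, 133) mm. Set each down with its axis at (-114, 137)
- mill: brown wooden pepper mill, 58 mm across, 150 mm tall, stands loose behind the tin rack; bystander. Origin: centre of its underside
- sauce: dark brown sauce bottle with a black cap, 60 mm across, 120 mm tall, stands loose behind the tin rack; bystander. Origin: near the centre of its underside
- lemon: yellow lemon, 72 x 57 x 58 mm, lies loose behind the tin rack; bystander. Origin: under its middle
- shot_glass: small clear glass, 49 mm across, 62 mm tall, stands loose behind the dispenser's upper end; bystander. Origin: centre of its underside

How it is judged:
By the outcome, as a careful person would: the job done as asked, in the order asked, and still so for the second after the job is handed in, with the robot touching nothing.
It also fails if it takes over 128 s, if anything falls off the work surface, if the arm or the gripper's body presses on something with over 40 N, if the wrist force passes 120 N, or if a joint passes its speed limit or range.

ROBOT

A 6-joint arm with a two-finger parallel gripper is mounted at the origin on a cart in front of the work surface, level with it; the furniture and walls round the work are solid. World frame = base frame: x ahead of the robot, y to its left, z up, the work surface at z = 0. Lengths are in m, angles in rad, forces in N, time in s.
With the tool pointing down it reaches from about 0.3 to 0.875 m from the base axis. Payload 6.4 kg.
Tool frame: the origin (TCP) lies at the very end of the fingers, on their centre line; the grasp point (between the pads) lies 19 mm behind it; z points along the fingers, y is the line along which they close (so a half turn about z gives the same grasp; the last joint's range is limited). The gripper opens to 85 mm and grips with 20 to 120 N. Pads are 22 mm wide; open, the fingers measure 114 mm over their backs; the gripper's body (76 mm by 85 mm) begins 54 mm behind the grasp point. The pads swing forward as they close: fully open they stand 13 mm farther back than shut.
Start: joints at [-1.448, 0.181, 1.607, -0, 1.354, -0.206], TCP at [0.186, -0.544, 0.231] pointing down, gripper open.
Joint ranges: [-2.99, 2.99], [-0.89, 2.07], [0.3, 2.58], [-1.14, 4.28], [0, 2.63], [-3.12, 3.12]. Speed limits (rad/s): [2.57, 2.57, 3.01, 3.14, 3.14, 3.14].

INTERFACE

Orientations are given as a unit quaternion [w, x, y, z].
In Python, from bench import * gives the robot as it stands. The module is installed in compiled form; this text tells all that it offers.
- The arm moves only by the tool arm_command, never from a script. Its arguments are lists of equal length, an entry for each row: "dp": the shift along the tool's x, y, z in units of 0.25 m (1.0 is 0.25 m), a list of three; "turn": the turn, a rotation vector about the tool's x, y, z in units of 30 degrees (1.0 is 30 degrees), a list of three; "jaw": the opening, from 0 (shut) to 1 (fully open). A call has 1 to 5 rows; each row is the pose to reach, as a shift and turn from the pose commanded when the call began, along the tool's axes at that moment; what a row does not reach only later rows make up. A row lasts 1/8 s, in which the tool goes at most 62.5 mm and 10.7 degrees, less where a joint would pass 70% of its speed; a pose out of reach is approached as far as the arm can. A call with a number of a shift or a turn outside -1 to 1 is refused whole. A call with a gripper value outside its range is refused whole. The fingers move at their own pace and stop on an object; the grip force is fixed at half the most. Time passes only in rows, so rows that repeat a pose let the fingers close. It gives the time, the measured TCP pose, the force, the opening and the grip force at its end, in the units of the state.
- get_obs(): the state, without advancing time (a new reading comes with each control period).
- camera(name): name is "scene" or "top"; returns the picture (480x640x3 uint8, blue, green, red); there is no depth.
- get_calibration(name): a dict with "camera_matrix" (3x3 intrinsics, pixels), "R" (3x3) and "t" (3): a world point X has camera coordinates R X + t. Camera axes: x right, y down, z forward; pixel columns grow to the right and rows downward; lengths in m; the calibration is good to about 2 mm. A picture is of the moment at which its call begins. get_calibration takes no time and is no camera call.
- hand_in(): hands the job in; it is judged then, once.
The state is a dict: "time_s": time; "q": joint angles; "dq": joint speeds; "joint_efforts": joint torques, N m; "eef_pos": TCP position; "eef_rot": TCP orientation; "wrist_force": force on the tool from outside, world axes, zero at the start; "torque": the same for the moment, N m; "opening": opening from 0.0 (shut) to 1.0 (fully open); "grasp_force": force on a finger pad.
Only numpy, scipy, OpenCV 4.12 (cv2) and the standard library are available. Lean on these libraries where they do the work, as an engineer would, in place of code of your own. Each camera call takes 0.05 s, during which the arm holds its last target. There are 200 camera calls.

## Working session

There is one attempt and no reset: what is moved stays moved. The work goes in short steps, Python scripts to look and compute and a tool call to move; the robot and the scene stay as the last step left them, time stands still between calls to the robot, and variables do not carry over. Pictures are saved under pics/ and viewed, at most 14 in all, crops included, and the job is handed in when it is done.

Besides the shell and the picture viewer there is one more tool, called after "Call:" as name(argument=value, ...), one argument or row to a line, values as JSON. arm_command: Moves the arm, as the interface text tells. Its arguments: {"type":"object","properties":{"dp":{"type":"array"},"turn":{"type":"array"},"jaw":{"type":"array"}},"required":["dp","turn","jaw"]}

```bash
mkdir -p pics; python3 - <<'E'
from bench import *
import cv2
for n in("scene","top"):
    cv2.imwrite(f"pics/{n}0.png",camera(n)); c=get_calibration(n); print(n,c)
o=get_obs();print({k:o[k] for k in("time_s","eef_pos","eef_rot","opening","wrist_force")})
E
```

```text
scene {'camera_matrix': array([[561.93505659,   0.        , 315.24498084],
       [  0.        , 561.93505659, 240.50963878],
       [  0.        ,   0.        ,   1.        ]]), 'R': array([[ 0.85759749, -0.51429626,  0.00508915],
       [-0.3350096 , -0.56608725, -0.75320236],
       [ 0.39025005,  0.64423954, -0.65776919]]), 't': array([-0.44724313,  0.27426259,  1.37330308])}
top {'camera_matrix': array([[466.57515089,   0.        , 321.34823789],
       [  0.        , 466.57515089, 242.63011503],
       [  0.        ,   0.        ,   1.        ]]), 'R': array([[-0.02738338, -0.99960738,  0.00593643],
       [-0.99231866,  0.02646605, -0.12084378],
       [ 0.12063922, -0.00919995, -0.99265379]]), 't': array([0.05861871, 0.57048731, 1.20896512])}
{'time_s': 0.1, 'eef_pos': array([ 0.1856122 , -0.54368311,  0.23045272]), 'eef_rot': array([-8.10127029e-04,  9.86515285e-01,  1.63667148e-01,  1.59962657e-05]), 'opening': 1.0030531163070444, 'wrist_force': array([ 0.22364087,  0.55211281, -0.88462318])}
```

View pics/scene0.png

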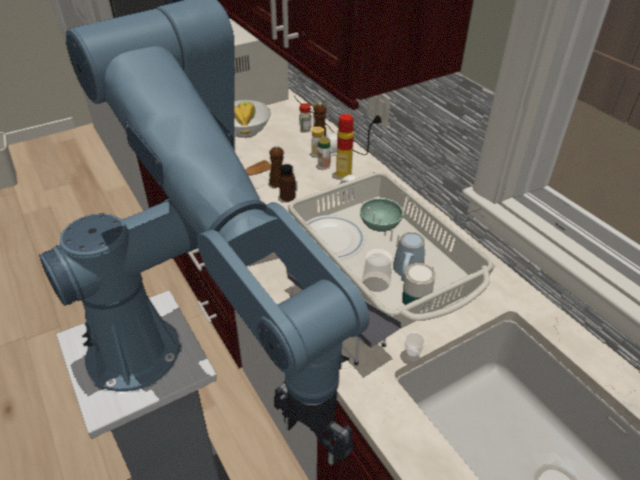

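View pics/top0.png

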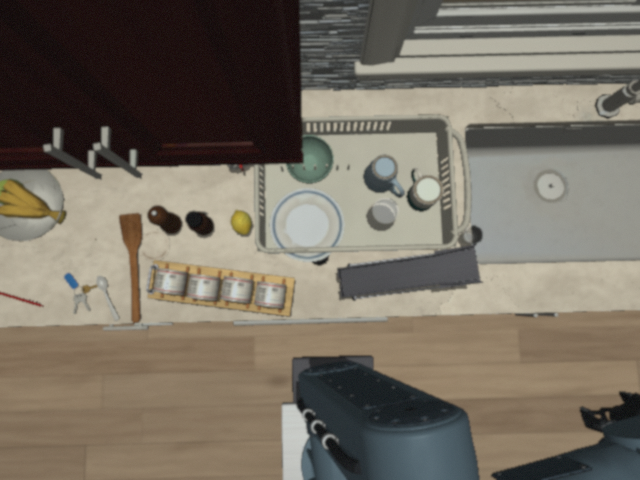

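The top view shows the rack around (222,288) with four tins and the dispenser around (408,272). The scene view is blocked by the arm. I'll enlarge both regions.

```bash
python3 - <<'E'
import cv2
i=cv2.imread("pics/top0.png")
cv2.imwrite("pics/rack.png",cv2.resize(i[240:340,140:300],None,fx=5,fy=5,interpolation=cv2.INTER_CUBIC))
cv2.imwrite("pics/disp.png",cv2.resize(i[215:315,330:490],None,fx=5,fy=5,interpolation=cv2.INTER_CUBIC))
E
```

```text
(no output)
```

View pics/rack.png

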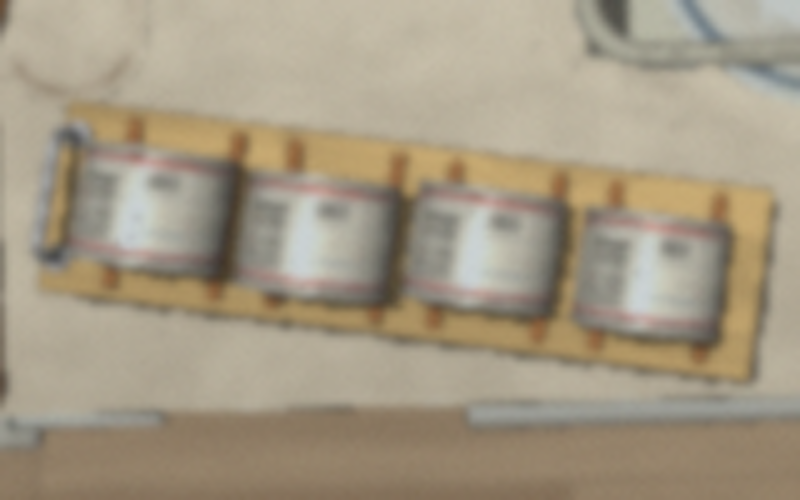

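View pics/disp.png

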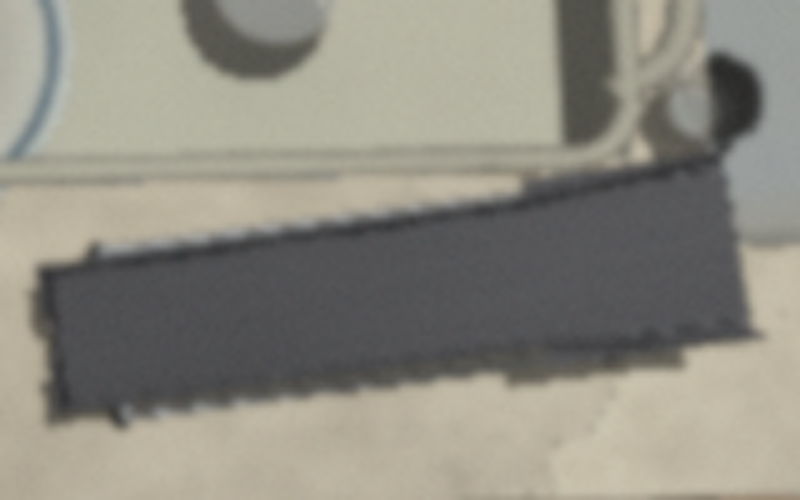

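Rack outline corners in the crop: (72,102), (775,187), (750,380), (40,290). The handle is at the left and lids point down, toward the robot. Dispenser in its crop: flanges run (60,265)→(520,203) and (70,408)→(510,348), the lip is at about x 45–62, and the splayed upper end runs (720,155)→(750,335).

```bash
cat > h.py <<'E'
import numpy as np
from bench import *
from scipy.optimize import least_squares
from scipy.spatial.transform import Rotation as Ro
def proj(n,X):
    c=get_calibration(n);p=(c["R"]@np.asarray(X,float).reshape(-1,3).T).T+c["t"];u=(c["camera_matrix"]@p.T).T
    return u[:,:2]/u[:,2:]
def ray(n,uv,z):
    c=get_calibration(n);C=-c["R"].T@c["t"]
    d=c["R"].T@np.linalg.solve(c["camera_matrix"],[*uv,1]);return C+d*(z-C[2])/d[2]
def W(pose,P):
    P=np.asarray(P,float).reshape(-1,3);c,s=np.cos(pose[2]),np.sin(pose[2])
    return np.c_[pose[0]+c*P[:,0]-s*P[:,1],pose[1]+s*P[:,0]+c*P[:,1],P[:,2]]
E
python3 - <<'E'
from h import *
C=-get_calibration("top")["R"].T@get_calibration("top")["t"];print("cam",C)
cr=np.array([(72,102),(775,187),(750,380),(40,290)])/5+[139.6,239.6]
P=np.array([(.05,.186,.055),(.05,-.186,.055),(-.05,-.186,.055),(-.05,.186,.055)])
r=least_squares(lambda p:(proj("top",W(p,P))-cr).ravel(),[.5,.2,0]);print("rack",r.x,r.fun)
w=W(r.x,[(0,y,.093) for y in(.126,.042,-.042,-.126)]);print(w)
# tin top lines crop coords
t=proj("top",W(r.x,[(dx,y,.1307) for y in(.126,.042,-.042,-.126) for dx in(.029,-.029)]));print((t-[139.6,239.6])*5)
zf=lambda y:(94-.1763*(y-134)-38.28)/1e3
o=np.array([329.6,214.6])
def flange(uv,pose,dz):
    z=.08
    for _ in range(20):
        X=ray("top",np.array(uv)/5+o,z);d=X[:2]-pose[:2];ly=-np.sin(pose[2])*d[0]+np.cos(pose[2])*d[1];lx=np.cos(pose[2])*d[0]+np.sin(pose[2])*d[1]
        z=zf(ly*1e3)+dz
    return lx,ly
top=[(60,265),(520,203)];bot=[(70,408),(510,348)];lip=[(50,268),(57,410)]
def f(p):
    a=[flange(u,p,.016)[0]-p[3] for u in top]+[flange(u,p,.016)[0]+p[3] for u in bot]
    L=[]
    for u in lip:
        d=ray("top",np.array(u)/5+o,.083)[:2]-p[:2];L.append(-np.sin(p[2])*d[0]+np.cos(p[2])*d[1]-.174)
    return np.array(a+L)*1e3
r=least_squares(f,[.45,-.15,-.1,.036]);print("disp",r.x,r.fun)
print("upper end ly",[flange(u,r.x,.0) for u in[(720,155),(750,335)]])
print("queue",W(r.x,[(0,.134,.094),(0,-.114,.137)]))
E
```

```text
cam [0.42186177 0.05461957 1.26867566]
rack [ 0.45955552  0.30512857 -0.14997481] [-0.55894739 -0.49820156  0.58309226  0.04207241  0.56276575  0.1136179
 -0.58750377  0.29056135]
[[0.47838159 0.4297142  0.093     ]
 [0.46583088 0.34665711 0.093     ]
 [0.45328017 0.26360002 0.093     ]
 [0.44072946 0.18054294 0.093     ]]
[[129.31579255 144.04058447]
 [109.83810827 262.85350996]
 [300.04522869 165.19248128]
 [281.6131408  284.21549571]
 [471.00029805 186.37233209]
 [453.61659684 305.60588826]
 [642.18144821 207.58019236]
 [625.84893232 327.02474432]]
disp [ 0.48174585 -0.1746283   0.09741607  0.03606072] [ 0.1298887  -0.12988871 -1.07678789  1.07678789 -2.88074435  2.88040285]
upper end ly [(np.float64(0.04724161557170202), np.float64(-0.16822958961551474)), (np.float64(-0.043469336223403945), np.float64(-0.1683089812963467))]
queue [[ 0.46871274 -0.04126362  0.094     ]
 [ 0.49283373 -0.28808781  0.137     ]]
```

```bash
cat >> h.py <<'E'
RACK=np.array([.45956,.30513,-.14997]);DISP=np.array([.48175,-.17463,.09742])
def tin(i):return W(RACK,[(0,(.126,.042,-.042,-.126)[i],0)])[0,:2]
def drop():return W(DISP,[(0,-.114,0)])[0,:2]
TR=np.pi/2+RACK[2];TD=np.pi/2+DISP[2]
def state():
    o=get_obs();R=Ro.from_quat(np.roll(o["eef_rot"],-1))
    print("t",o["time_s"],"p",o["eef_pos"].round(4),"F",o["wrist_force"].round(1),"op",round(o["opening"],3),"g",o["grasp_force"]);return o["eef_pos"],R
def plan(pts):
    "pts: (x,y,z,theta) in turn -> call-relative numbers, each from the one before"
    p,R=state()
    for x,y,z,th in pts:
        T=Ro.from_matrix(np.array([[np.cos(th),np.sin(th),0],[np.sin(th),-np.cos(th),0],[0,0,-1]]).T)
        print("dp",(R.inv().apply(np.array([x,y,z])-p)/.25).round(3),"turn",((R.inv()*T).as_rotvec()/np.radians(30)).round(3));p=np.array([x,y,z]);R=T
E
python3 - <<'E'
from h import *
plan([(.42,-.36,.28,.85),(.45,-.12,.28,TR),(.46,.12,.28,TR),(.47,.34,.28,TR),(*tin(0),.2,TR)])
print(proj("top",W(DISP,[(.057,-.114,.12)])),ray("top",(472,236),.06), ray("top",(163,218),.1))
E
```

```text
t 0.1 p [ 0.1856 -0.5437  0.2305] F [ 0.2  0.6 -0.9] op 1.003 g 0.0
dp [ 1.125 -0.393 -0.197] turn [-0.003 -0.001 -0.995]
dp [ 0.8   -0.543  0.   ] turn [ 0.    0.   -1.09]
dp [ 0.955 -0.104  0.   ] turn [0. 0. 0.]
dp [ 0.876 -0.092  0.   ] turn [0. 0. 0.]
dp [ 0.36 -0.02  0.32] turn [0. 0. 0.]
[[452.90237081 243.90313548]] [ 0.5757216  -0.35152863  0.06      ] [0.63745525 0.44326064 0.1       ]
```

Call:
arm_command(
  dp=[
    [1,-0.4,-0.2],
    [1,-0.4,-0.2],
    [1,-0.4,-0.2],
    [1,-0.4,-0.2],
    [1,-0.4,-0.2],
  ],
  turn=[
    [0,0,-1],
    [0,0,-1],
    [0,0,-1],
    [0,0,-1],
    [0,0,-1],
  ],
  jaw=[1,1,1,1,1],
)

```text
time_s: 0.72
eef_pos: [0.3922, -0.3664, 0.2819]
eef_rot: [0.0, 0.91, 0.415, 0.0]
wrist_force: [0.4, -0.7, -0.6]
opening: 0.998
grasp_force: 0.0
```

Call:
arm_command(
  dp=[
    [0.8,-0.6,0],
    [0.8,-0.6,0],
    [0.8,-0.6,0],
    [0.8,-0.6,0],
    [0.8,-0.6,0],
  ],
  turn=[
    [0,0,-1],
    [0,0,-1],
    [0,0,-1],
    [0,0,-1],
    [0,0,-1],
  ],
  jaw=[1,1,1,1,1],
)

```text
time_s: 1.35
eef_pos: [0.4086, -0.1157, 0.2811]
eef_rot: [-0.0, 0.771, 0.637, 0.0]
wrist_force: [-0.2, 0.1, 0.1]
opening: 1.0
grasp_force: 0.0
```

```bash
python3 - <<'E'
from h import *
plan([(.46,.12,.28,TR),(.47,.34,.28,TR),(*tin(0),.2,TR)])
E
```

```text
t 1.35 p [ 0.4086 -0.1157  0.2811] F [-0.2  0.1  0.1] op 1.0 g 0.0
dp [0.965 0.025 0.005] turn [ 0.    -0.002 -0.074]
dp [ 0.876 -0.092  0.   ] turn [0. 0. 0.]
dp [ 0.36 -0.02  0.32] turn [0. 0. 0.]
```

Call:
arm_command(
  dp=[
    [0.96,0.025,0],
    [0.96,0.025,0],
    [0.96,0.025,0],
    [0.96,0.025,0],
    [0.96,0.025,0],
  ],
  turn=[
    [0,0,-0.074],
    [0,0,-0.074],
    [0,0,-0.074],
    [0,0,-0.074],
    [0,0,-0.074],
  ],
  jaw=[1,1,1,1,1],
)

```text
time_s: 1.98
eef_pos: [0.4617, 0.1168, 0.2808]
eef_rot: [-0.0, 0.759, 0.651, -0.0]
wrist_force: [-0.4, 0.6, 0.4]
opening: 1.002
grasp_force: 0.0
```

Call:
arm_command(
  dp=[
    [0.88,-0.09,0],
    [0.88,-0.09,0],
    [0.88,-0.09,0],
    [0.88,-0.09,0],
    [0.88,-0.09,0],
  ],
  turn=[
    [0,0,0],
    [0,0,0],
    [0,0,0],
    [0,0,0],
    [0,0,0],
  ],
  jaw=[1,1,1,1,1],
)

```text
time_s: 2.6
eef_pos: [0.4738, 0.3357, 0.2804]
eef_rot: [0.0, 0.76, 0.65, -0.001]
wrist_force: [-0.1, -0.3, -0.1]
opening: 0.996
grasp_force: 0.0
```

Call:
arm_command(
  dp=[
    [0.36,-0.02,0.32],
    [0.36,-0.02,0.32],
    [0.36,-0.02,0.32],
    [0.36,-0.02,0.32],
  ],
  turn=[
    [0,0,0],
    [0,0,0],
    [0,0,0],
    [0,0,0],
  ],
  jaw=[1,1,1,1],
)

```text
time_s: 3.1
eef_pos: [0.4835, 0.4233, 0.2017]
eef_rot: [0.0, 0.761, 0.649, -0.0]
wrist_force: [-0.1, 0.2, 0.0]
opening: 1.001
grasp_force: 0.0
```

```bash
python3 - <<'E'
from h import *
import cv2
plan([(*tin(0),.082,TR)])
i=camera("top");cv2.imwrite("pics/t1.png",cv2.resize(i[180:330,120:320],None,fx=4,fy=4,interpolation=cv2.INTER_CUBIC))
i=camera("scene");cv2.imwrite("pics/s1.png",i)
E
```

```text
t 3.1 p [0.4835 0.4233 0.2017] F [-0.1  0.2  0. ] op 1.001 g 0.0
dp [ 0.023 -0.025  0.479] turn [ 0.001  0.002 -0.015]
```

View pics/t1.png

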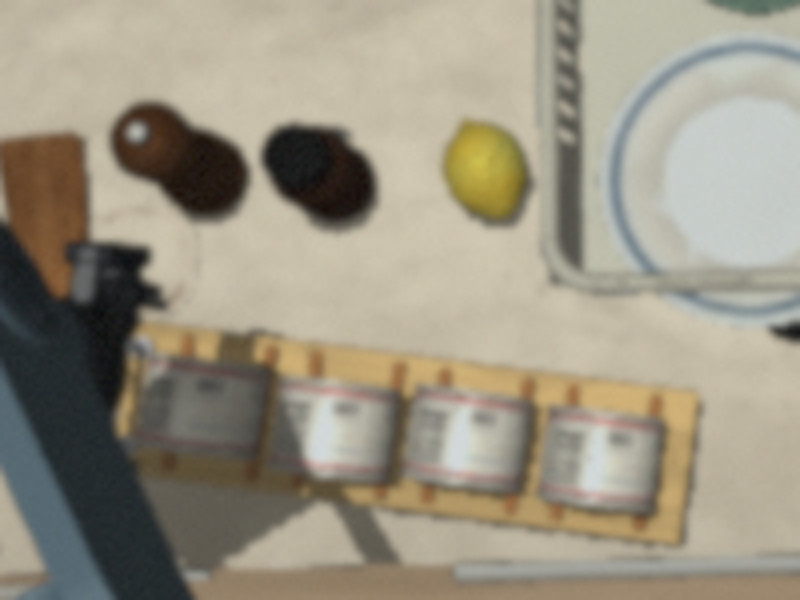

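View pics/s1.png

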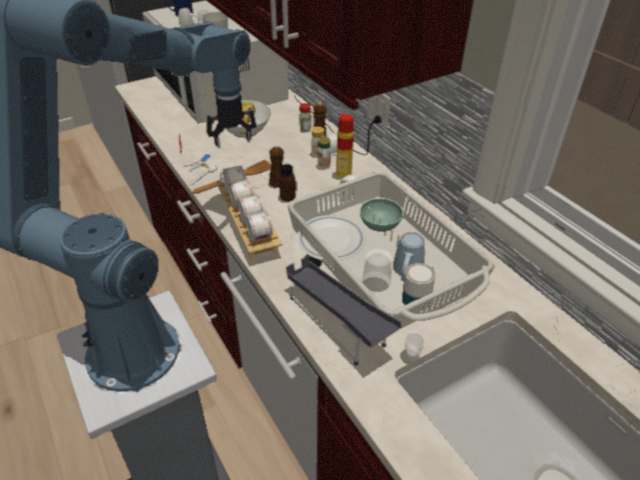

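The top crop shows the gripper left of tin 1, with all tins in place. The scene view now shows the rack (220–280, 170–250) and the dispenser (288–400, 260–345) unobstructed. I'll check the poses against the scene camera.

```bash
python3 - <<'E'
from h import *
import cv2
p=get_obs()["eef_pos"];print(proj("scene",p),proj("top",p),(proj("top",p)-[120,180])*4)
i=cv2.imread("pics/s1.png")
def crop(a,b,c,d,f):return cv2.resize(i[b:d,a:c],None,fx=f,fy=f,interpolation=cv2.INTER_CUBIC),lambda X:((proj("scene",X)+.5-[a,b])*f)
zf=lambda y:(94-.1763*(y*1e3-134)-38.28)/1e3
A,g=crop(205,155,290,255,6)
for q in[[(.05,.186,.055),(.05,-.186,.055),(-.05,-.186,.055),(-.05,.186,.055)]]:
    cv2.polylines(A,[g(W(RACK,q)).astype(int)],True,(0,255,0))
th=np.linspace(0,2*np.pi,40)
for y in(.126,.042,-.042,-.126):cv2.polylines(A,[g(W(RACK,np.c_[0*th-.029,y+.0377*np.cos(th),.093+.0377*np.sin(th)])).astype(int)],True,(255,0,0))
B,g=crop(280,250,405,355,5)
pt=lambda x,y,d:(x,y,zf(y)+d)
for q in[[pt(.035,.172,.016),pt(.035,-.1,.016),pt(.045,-.168,.016),pt(-.045,-.168,.016),pt(-.035,-.1,.016),pt(-.035,.172,.016)],[pt(-.035,.172,0),pt(.035,.172,0),pt(.035,.172,.034),pt(-.035,.172,.034)]]:
    cv2.polylines(B,[g(W(DISP,q)).astype(int)],True,(0,255,0))
H=max(A.shape[0],B.shape[0]);pad=lambda I:cv2.copyMakeBorder(I,0,H-I.shape[0],0,0,0)
O=np.hstack([pad(A),pad(B)]);cv2.imwrite("pics/chk.png",cv2.resize(O,(800,int(H*800/O.shape[1]))))
E
```

```text
[[232.97218404 147.67321674]] [[155.59507146 276.39985955]] [[142.38028585 385.5994382 ]]
```

View pics/chk.png

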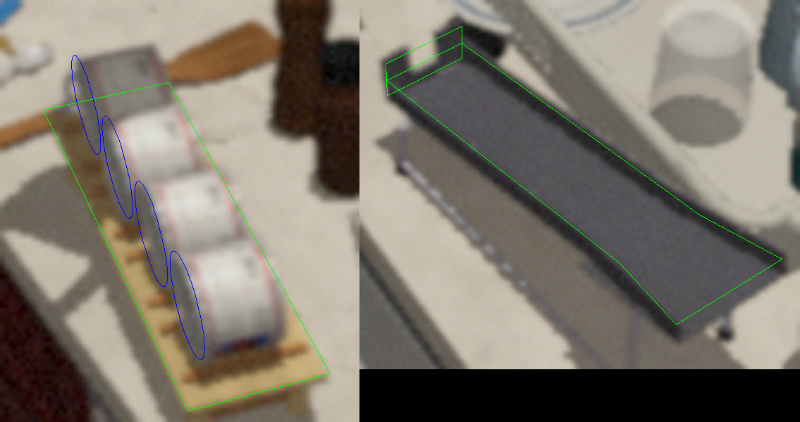

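The overlay matches the rack, the tins and the dispenser to about 2 mm. Now I'll descend on tin 1.

Call:
arm_command(
  dp=[
    [0.023,-0.025,0.2],
    [0.023,-0.025,0.4],
    [0.023,-0.025,0.475],
    [0.023,-0.025,0.475],
    [0.023,-0.025,0.475],
  ],
  turn=[
    [0,0,0],
    [0,0,0],
    [0,0,0],
    [0,0,0],
    [0,0,0],
  ],
  jaw=[1,1,1,1,1],
)

```text
time_s: 3.82
eef_pos: [0.479, 0.4326, 0.0855]
eef_rot: [0.0, 0.76, 0.65, 0.002]
wrist_force: [-0.1, 0.5, -0.1]
opening: 0.994
grasp_force: 0.0
```

Call:
arm_command(
  dp=[
    [0,0,0],
    [0,0,0],
    [0,0,0],
    [0,0,0],
    [0,0,0],
  ],
  turn=[
    [0,0,0],
    [0,0,0],
    [0,0,0],
    [0,0,0],
    [0,0,0],
  ],
  jaw=[0.6,0.6,0.6,0.6,0.6],
)

```text
time_s: 4.45
eef_pos: [0.478, 0.4326, 0.0845]
eef_rot: [0.0, 0.76, 0.65, 0.001]
wrist_force: [-0.2, -1.7, 7.1]
opening: 0.673
grasp_force: 64.0
```

Call:
arm_command(
  dp=[
    [0,0,-0.2],
    [0,0,-0.45],
    [-0.2,0,-0.6],
    [-0.45,0,-0.7],
    [-0.7,0,-0.7],
  ],
  turn=[
    [0,0,0],
    [0,0,0],
    [0,0,0],
    [0,0,0],
    [0,0,0],
  ],
  jaw=[0.6,0.6,0.6,0.6,0.6],
)

```text
time_s: 5.08
eef_pos: [0.451, 0.2625, 0.2596]
eef_rot: [0.001, 0.76, 0.65, 0.002]
wrist_force: [0.4, -1.4, -2.9]
opening: 0.672
grasp_force: 66.1
```

```bash
python3 - <<'E'
from h import *
plan([(.46,.02,.25,TR),(.475,-.2,.25,TD),(*drop(),.155,TD),(*drop(),.1285,TD)])
E
```

```text
t 5.075 p [0.451  0.2625 0.2596] F [ 0.4 -1.4 -2.9] op 0.672 g 66.08191251754761
dp [-0.953  0.185  0.038] turn [ 0.008 -0.003 -0.009]
dp [-0.861  0.191  0.   ] turn [ 0.     0.    -0.472]
dp [-0.358  0.037  0.38 ] turn [0. 0. 0.]
dp [0.    0.    0.106] turn [0. 0. 0.]
```

Call:
arm_command(
  dp=[
    [-0.95,0.185,0.02],
    [-0.95,0.185,0.02],
    [-0.95,0.185,0.02],
    [-0.95,0.185,0.02],
    [-0.95,0.185,0.02],
  ],
  turn=[
    [0,0,-0.01],
    [0,0,-0.01],
    [0,0,-0.01],
    [0,0,-0.01],
    [0,0,-0.01],
  ],
  jaw=[0.6,0.6,0.6,0.6,0.6],
)

```text
time_s: 5.7
eef_pos: [0.4591, 0.0182, 0.2521]
eef_rot: [0.0, 0.76, 0.65, -0.0]
wrist_force: [0.5, 0.8, -2.6]
opening: 0.674
grasp_force: 66.0
```

Call:
arm_command(
  dp=[
    [-0.86,0.19,0],
    [-0.86,0.19,0],
    [-0.86,0.19,0],
    [-0.86,0.19,0],
    [-0.86,0.19,0],
  ],
  turn=[
    [0,0,-0.47],
    [0,0,-0.47],
    [0,0,-0.47],
    [0,0,-0.47],
    [0,0,-0.47],
  ],
  jaw=[0.6,0.6,0.6,0.6,0.6],
)

```text
time_s: 6.32
eef_pos: [0.4739, -0.1998, 0.2519]
eef_rot: [-0.0, 0.674, 0.739, -0.0]
wrist_force: [0.0, 0.1, -2.5]
opening: 0.674
grasp_force: 66.0
```

Call:
arm_command(
  dp=[
    [-0.25,0.03,0.1],
    [-0.36,0.04,0.25],
    [-0.36,0.04,0.36],
    [-0.36,0.04,0.36],
    [-0.36,0.04,0.36],
  ],
  turn=[
    [0,0,0],
    [0,0,0],
    [0,0,0],
    [0,0,0],
    [0,0,0],
  ],
  jaw=[0.6,0.6,0.6,0.6,0.6],
)

```text
time_s: 6.95
eef_pos: [0.4934, -0.2857, 0.1636]
eef_rot: [0.001, 0.672, 0.741, 0.0]
wrist_force: [0.5, -0.2, -3.0]
opening: 0.672
grasp_force: 65.9
```

```bash
python3 - <<'E'
from h import *
import cv2
plan([(*drop(),.1285,TD)])
i=camera("scene");j=camera("top")
f=lambda I:cv2.resize(I,(400,400),interpolation=cv2.INTER_CUBIC)
cv2.imwrite("pics/d1.png",np.hstack([f(i[240:370,280:410]),f(j[190:320,370:500])]))
E
```

```text
t 6.95 p [ 0.4934 -0.2857  0.1636] F [ 0.5 -0.2 -3. ] op 0.672 g 65.87002515792847
dp [-0.009 -0.003  0.14 ] turn [ 0.002  0.001 -0.001]
```

View pics/d1.png

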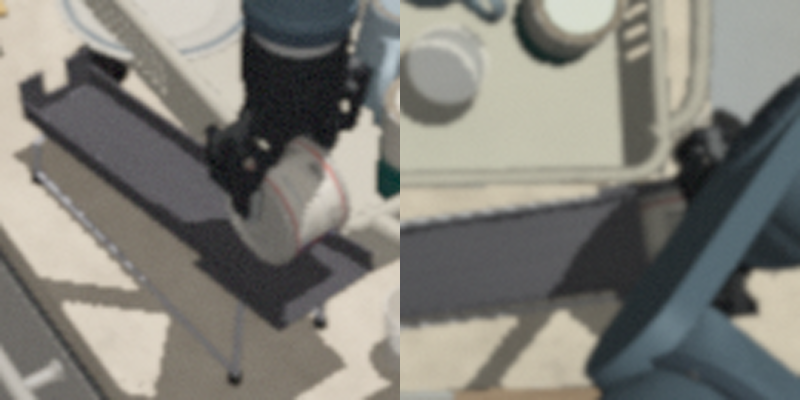

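The tin hangs centred over the upper ramp, with lid and axis square to it. Lowering.

Call:
arm_command(
  dp=[
    [-0.01,0,0.06],
    [-0.01,0,0.1],
    [-0.01,0,0.12],
    [-0.01,0,0.125],
    [-0.01,0,0.125],
  ],
  turn=[
    [0,0,0],
    [0,0,0],
    [0,0,0],
    [0,0,0],
    [0,0,0],
  ],
  jaw=[0.6,0.6,0.6,0.6,0.6],
)

```text
time_s: 7.68
eef_pos: [0.4925, -0.289, 0.1315]
eef_rot: [-0.0, 0.673, 0.74, 0.0]
wrist_force: [-2.4, 3.2, 3.6]
opening: 0.671
grasp_force: 66.7
```

Call:
arm_command(
  dp=[
    [0,0,0.005],
    [0,0,0.01],
    [0,0,0.015],
    [0,0,0.015],
  ],
  turn=[
    [0,0,0],
    [0,0,0],
    [0,0,0],
    [0,0,0],
  ],
  jaw=[0.6,0.6,0.6,0.6],
)

```text
time_s: 8.18
eef_pos: [0.4926, -0.2891, 0.1314]
eef_rot: [-0.0, 0.672, 0.74, -0.0]
wrist_force: [-13.8, 10.6, 28.8]
opening: 0.669
grasp_force: 69.5
```

Contact came at z ≈ 0.1315. I'll ease off slightly and open part way.

Call:
arm_command(
  dp=[
    [0,0,-0.012],
    [0,0,-0.012],
    [0,0,-0.012],
    [0,0,-0.012],
    [0,0,-0.012],
  ],
  turn=[
    [0,0,0],
    [0,0,0],
    [0,0,0],
    [0,0,0],
    [0,0,0],
  ],
  jaw=[0.6,0.6,0.82,0.82,0.82],
)

```text
time_s: 8.8
eef_pos: [0.4927, -0.2892, 0.13]
eef_rot: [-0.0, 0.673, 0.74, -0.0]
wrist_force: [0.5, 0.5, -0.3]
opening: 0.817
grasp_force: 0.0
```

```bash
python3 - <<'E'
from h import *
import cv2
state()
i=camera("scene");j=camera("top")
f=lambda I:cv2.resize(I,(400,400),interpolation=cv2.INTER_CUBIC)
cv2.imwrite("pics/d2.png",np.hstack([f(i[240:370,280:410]),f(j[200:330,320:450])]))
E
```

```text
t 8.8 p [ 0.4927 -0.2892  0.13  ] F [ 0.5  0.5 -0.3] op 0.817 g 0.0
```

View pics/d2.png

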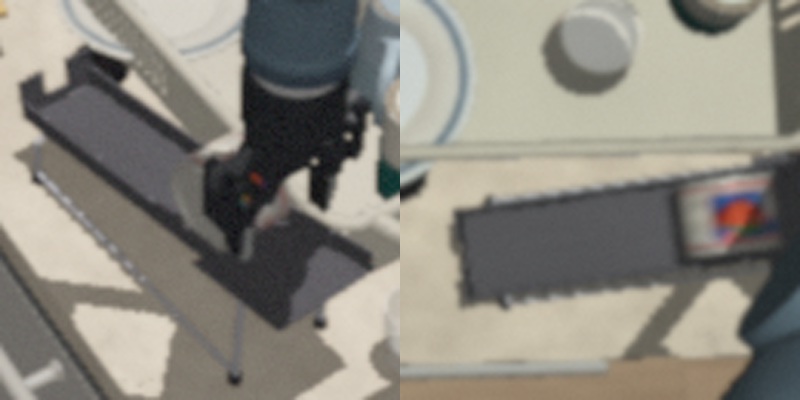

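Tin 1 is rolling and the fingers are clear. Retreating and fetching tin 2.

```bash
python3 - <<'E'
from h import *
plan([(.485,-.2,.25,TD),(.465,.04,.25,TR),(.463,.27,.25,TR),(*tin(1),.19,TR),(*tin(1),.082,TR)])
E
```

```text
t 8.9 p [ 0.4927 -0.2892  0.1301] F [-0.2 -0.4 -0. ] op 0.819 g 0.0
dp [ 0.358  0.003 -0.479] turn [-0.    -0.    -0.004]
dp [0.963 0.014 0.   ] turn [0.    0.    0.472]
dp [ 0.908 -0.145  0.   ] turn [0. 0. 0.]
dp [ 0.305 -0.035  0.24 ] turn [0. 0. 0.]
dp [0.    0.    0.432] turn [0. 0. 0.]
```

Call:
arm_command(
  dp=[
    [0,0,-0.2],
    [0,0,-0.4],
    [0.2,0,-0.48],
    [0.36,0,-0.48],
    [0.36,0,-0.48],
  ],
  turn=[
    [0,0,0],
    [0,0,0],
    [0,0,0],
    [0,0,0],
    [0,0,0],
  ],
  jaw=[0.82,0.82,0.82,1,1],
)

```text
time_s: 9.52
eef_pos: [0.4841, -0.1974, 0.2509]
eef_rot: [0.0, 0.672, 0.741, 0.0]
wrist_force: [1.0, -0.8, 0.5]
opening: 1.002
grasp_force: 0.0
```

Call:
arm_command(
  dp=[
    [0.96,0.01,0],
    [0.96,0.01,0],
    [0.96,0.01,0],
    [0.96,0.01,0],
    [0.96,0.01,0],
  ],
  turn=[
    [0,0,0.47],
    [0,0,0.47],
    [0,0,0.47],
    [0,0,0.47],
    [0,0,0.47],
  ],
  jaw=[1,1,1,1,1],
)

```text
time_s: 10.15
eef_pos: [0.4635, 0.0422, 0.2503]
eef_rot: [-0.0, 0.757, 0.654, 0.0]
wrist_force: [1.2, -1.4, 0.2]
opening: 1.0
grasp_force: 0.0
```

Call:
arm_command(
  dp=[
    [0.9,-0.15,0],
    [0.9,-0.15,0],
    [0.9,-0.15,0],
    [0.9,-0.15,0],
    [0.9,-0.15,0],
  ],
  turn=[
    [0,0,0],
    [0,0,0],
    [0,0,0],
    [0,0,0],
    [0,0,0],
  ],
  jaw=[1,1,1,1,1],
)

```text
time_s: 10.78
eef_pos: [0.4612, 0.2687, 0.2499]
eef_rot: [0.0, 0.758, 0.653, -0.0]
wrist_force: [0.2, -0.3, 0.2]
opening: 1.005
grasp_force: 0.0
```

Call:
arm_command(
  dp=[
    [0.3,-0.035,0.24],
    [0.3,-0.035,0.24],
    [0.3,-0.035,0.24],
    [0.3,-0.035,0.24],
  ],
  turn=[
    [0,0,0],
    [0,0,0],
    [0,0,0],
    [0,0,0],
  ],
  jaw=[1,1,1,1],
)

```text
time_s: 11.28
eef_pos: [0.4643, 0.3415, 0.1908]
eef_rot: [0.0, 0.759, 0.651, 0.0]
wrist_force: [0.3, 0.5, 0.3]
opening: 0.999
grasp_force: 0.0
```

```bash
python3 - <<'E'
from h import *
import cv2
plan([(*tin(1),.082,TR)])
i=camera("scene");j=camera("top")
f=lambda I:cv2.resize(I,(400,400),interpolation=cv2.INTER_CUBIC)
cv2.imwrite("pics/d3.png",np.hstack([f(i[210:360,260:410]),f(j[190:340,330:480])]))
E
```

```text
t 11.275 p [0.4643 0.3415 0.1908] F [0.3 0.5 0.3] op 0.999 g 0.0
dp [0.022 0.003 0.435] turn [ 0.001  0.001 -0.004]
```

View pics/d3.png

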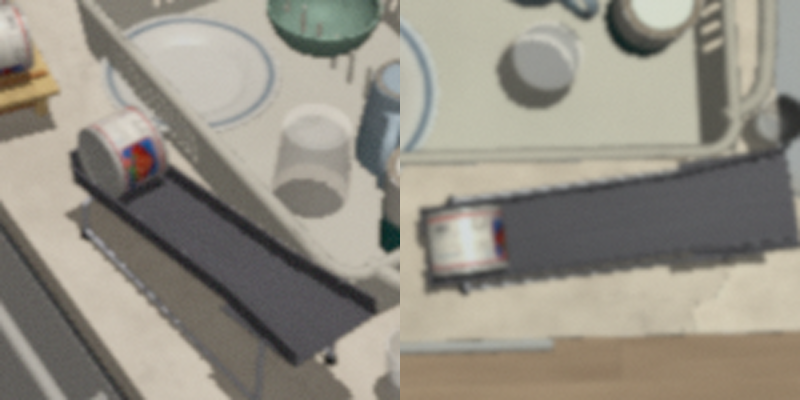

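Tin 1 rests at the lip, square in the lane. Gripping tin 2.

Call:
arm_command(
  dp=[
    [0.012,0.003,0.2],
    [0.012,0.003,0.4],
    [0.012,0.003,0.435],
    [0.012,0.003,0.435],
    [0.012,0.003,0.435],
  ],
  turn=[
    [0,0,0],
    [0,0,0],
    [0,0,0],
    [0,0,0],
    [0,0,0],
  ],
  jaw=[1,1,1,1,1],
)

```text
time_s: 12.0
eef_pos: [0.4663, 0.3466, 0.0844]
eef_rot: [0.001, 0.758, 0.652, 0.002]
wrist_force: [-0.2, -0.3, 0.4]
opening: 0.999
grasp_force: 0.0
```

Call:
arm_command(
  dp=[
    [0,0,0],
    [0,0,0],
    [0,0,0],
    [0,0,0],
    [0,0,0],
  ],
  turn=[
    [0,0,0],
    [0,0,0],
    [0,0,0],
    [0,0,0],
    [0,0,0],
  ],
  jaw=[0.6,0.6,0.6,0.6,0.6],
)

```text
time_s: 12.62
eef_pos: [0.4651, 0.3465, 0.0832]
eef_rot: [0.0, 0.758, 0.652, 0.001]
wrist_force: [-1.3, -0.9, 7.2]
opening: 0.676
grasp_force: 63.8
```

Call:
arm_command(
  dp=[
    [0,0,-0.2],
    [0,0,-0.45],
    [-0.2,0,-0.6],
    [-0.45,0,-0.7],
    [-0.7,0,-0.7],
  ],
  turn=[
    [0,0,0],
    [0,0,0],
    [0,0,0],
    [0,0,0],
    [0,0,0],
  ],
  jaw=[0.6,0.6,0.6,0.6,0.6],
)

```text
time_s: 13.25
eef_pos: [0.4394, 0.1763, 0.2589]
eef_rot: [0.001, 0.758, 0.652, 0.002]
wrist_force: [0.8, -0.8, -1.8]
opening: 0.669
grasp_force: 65.2
```

```bash
python3 - <<'E'
from h import *
plan([(.465,-.04,.25,TD),(.485,-.24,.25,TD),(*drop(),.16,TD)])
E
```

```text
t 13.25 p [0.4394 0.1763 0.2589] F [ 0.8 -0.8 -1.8] op 0.669 g 65.18321871757507
dp [-0.84   0.23   0.036] turn [ 0.009 -0.001 -0.471]
dp [-0.804  0.002  0.   ] turn [0. 0. 0.]
dp [-0.194  0.012  0.36 ] turn [0. 0. 0.]
```

Call:
arm_command(
  dp=[
    [-0.84,0.23,0.03],
    [-0.84,0.23,0.03],
    [-0.84,0.23,0.03],
    [-0.84,0.23,0.03],
    [-0.84,0.23,0.03],
  ],
  turn=[
    [0,0,-0.47],
    [0,0,-0.47],
    [0,0,-0.47],
    [0,0,-0.47],
    [0,0,-0.47],
  ],
  jaw=[0.6,0.6,0.6,0.6,0.6],
)

```text
time_s: 13.88
eef_pos: [0.4639, -0.0414, 0.2488]
eef_rot: [-0.0, 0.674, 0.738, -0.0]
wrist_force: [-0.8, 0.6, -2.1]
opening: 0.672
grasp_force: 65.2
```

Call:
arm_command(
  dp=[
    [-0.8,0,0],
    [-0.8,0,0],
    [-0.8,0,0],
    [-0.8,0,0],
    [-0.8,0,0],
  ],
  turn=[
    [0,0,0],
    [0,0,0],
    [0,0,0],
    [0,0,0],
    [0,0,0],
  ],
  jaw=[0.6,0.6,0.6,0.6,0.6],
)

```text
time_s: 14.5
eef_pos: [0.483, -0.2373, 0.2485]
eef_rot: [-0.001, 0.673, 0.74, 0.0]
wrist_force: [-0.5, 0.2, -1.5]
opening: 0.671
grasp_force: 65.2
```

Call:
arm_command(
  dp=[
    [-0.19,0.01,0.1],
    [-0.19,0.01,0.25],
    [-0.19,0.01,0.36],
    [-0.19,0.01,0.36],
    [-0.19,0.01,0.36],
  ],
  turn=[
    [0,0,0],
    [0,0,0],
    [0,0,0],
    [0,0,0],
    [0,0,0],
  ],
  jaw=[0.6,0.6,0.6,0.6,0.6],
)

```text
time_s: 15.12
eef_pos: [0.491, -0.2841, 0.1605]
eef_rot: [0.001, 0.672, 0.741, 0.0]
wrist_force: [1.3, 0.4, -1.1]
opening: 0.675
grasp_force: 65.2
```

```bash
python3 - <<'E'
from h import *
plan([(*drop(),.131,TD)])
E
```

```text
t 15.125 p [ 0.491  -0.2841  0.1605] F [ 1.3  0.4 -1.1] op 0.675 g 65.23402333259583
dp [-0.017  0.006  0.118] turn [ 0.002  0.002 -0.001]
```

Call:
arm_command(
  dp=[
    [-0.012,0.005,0.06],
    [-0.012,0.005,0.09],
    [-0.012,0.005,0.11],
    [-0.012,0.005,0.116],
    [-0.012,0.005,0.116],
  ],
  turn=[
    [0,0,0],
    [0,0,0],
    [0,0,0],
    [0,0,0],
    [0,0,0],
  ],
  jaw=[0.6,0.6,0.6,0.6,0.6],
)

```text
time_s: 15.75
eef_pos: [0.4916, -0.288, 0.1301]
eef_rot: [0.0, 0.673, 0.74, 0.0]
wrist_force: [-0.3, -0.5, -1.5]
opening: 0.667
grasp_force: 65.5
```

Call:
arm_command(
  dp=[
    [0,0,0],
    [0,0,0],
  ],
  turn=[
    [0,0,0],
    [0,0,0],
  ],
  jaw=[0.6,0.6],
)

```text
time_s: 16.0
eef_pos: [0.4917, -0.288, 0.1302]
eef_rot: [0.0, 0.673, 0.74, 0.0]
wrist_force: [-0.4, 0.2, -1.5]
opening: 0.673
grasp_force: 65.5
```

No contact yet. Lowering by small steps.

Call:
arm_command(
  dp=[
    [0,0,0.004],
    [0,0,0.006],
    [0,0,0.006],
  ],
  turn=[
    [0,0,0],
    [0,0,0],
    [0,0,0],
  ],
  jaw=[0.6,0.6,0.6],
)

```text
time_s: 16.38
eef_pos: [0.4918, -0.2881, 0.1297]
eef_rot: [0.0, 0.673, 0.74, -0.0]
wrist_force: [-3.0, 1.2, 6.2]
opening: 0.673
grasp_force: 66.2
```

Call:
arm_command(
  dp=[
    [0,0,0.003],
    [0,0,0.004],
    [0,0,0.004],
  ],
  turn=[
    [0,0,0],
    [0,0,0],
    [0,0,0],
  ],
  jaw=[0.6,0.6,0.6],
)

```text
time_s: 16.75
eef_pos: [0.4918, -0.2881, 0.1296]
eef_rot: [0.0, 0.673, 0.74, -0.0]
wrist_force: [-6.4, 4.1, 11.7]
opening: 0.671
grasp_force: 66.7
```

Call:
arm_command(
  dp=[
    [0,0,-0.007],
    [0,0,-0.007],
    [0,0,-0.007],
    [0,0,-0.007],
    [0,0,-0.007],
  ],
  turn=[
    [0,0,0],
    [0,0,0],
    [0,0,0],
    [0,0,0],
    [0,0,0],
  ],
  jaw=[0.6,0.6,0.82,0.82,0.82],
)

```text
time_s: 17.38
eef_pos: [0.4916, -0.2879, 0.1291]
eef_rot: [-0.0, 0.673, 0.74, 0.0]
wrist_force: [-0.1, -0.5, -0.7]
opening: 0.816
grasp_force: 0.0
```

Call:
arm_command(
  dp=[
    [0,0,0],
    [0,0,-0.2],
    [0,0,-0.4],
    [0.2,0,-0.48],
    [0.36,0,-0.48],
  ],
  turn=[
    [0,0,0],
    [0,0,0],
    [0,0,0],
    [0,0,0],
    [0,0,0],
  ],
  jaw=[0.82,0.82,0.82,0.82,1],
)

```text
time_s: 18.0
eef_pos: [0.4839, -0.198, 0.2518]
eef_rot: [0.002, 0.673, 0.74, 0.0]
wrist_force: [0.3, -0.1, -1.5]
opening: 0.989
grasp_force: 0.0
```

```bash
python3 - <<'E'
from h import *
plan([(.465,.03,.25,TR),(.453,.23,.22,TR),(*tin(2),.17,TR)])
E
```

```text
t 18.0 p [ 0.4839 -0.198   0.2518] F [ 0.3 -0.1 -1.5] op 0.989 g 0.0
dp [0.915 0.011 0.005] turn [0.007 0.004 0.467]
dp [ 0.784 -0.167  0.12 ] turn [0. 0. 0.]
dp [ 0.133 -0.019  0.2  ] turn [0. 0. 0.]
```

Call:
arm_command(
  dp=[
    [0.91,0.01,0],
    [0.91,0.01,0],
    [0.91,0.01,0],
    [0.91,0.01,0],
    [0.91,0.01,0],
  ],
  turn=[
    [0,0,0.47],
    [0,0,0.47],
    [0,0,0.47],
    [0,0,0.47],
    [0,0,0.47],
  ],
  jaw=[1,1,1,1,1],
)

```text
time_s: 18.62
eef_pos: [0.4634, 0.031, 0.2495]
eef_rot: [-0.0, 0.757, 0.654, 0.0]
wrist_force: [-0.5, -0.1, -0.5]
opening: 1.003
grasp_force: 0.0
```

Call:
arm_command(
  dp=[
    [0.78,-0.165,0.12],
    [0.78,-0.165,0.12],
    [0.78,-0.165,0.12],
    [0.78,-0.165,0.12],
    [0.78,-0.165,0.12],
  ],
  turn=[
    [0,0,0],
    [0,0,0],
    [0,0,0],
    [0,0,0],
    [0,0,0],
  ],
  jaw=[1,1,1,1,1],
)

```text
time_s: 19.25
eef_pos: [0.4526, 0.2271, 0.219]
eef_rot: [0.0, 0.758, 0.652, -0.0]
wrist_force: [0.3, -0.2, 0.1]
opening: 1.002
grasp_force: 0.0
```

Call:
arm_command(
  dp=[
    [0.13,-0.02,0.2],
    [0.13,-0.02,0.2],
    [0.13,-0.02,0.2],
    [0.13,-0.02,0.2],
  ],
  turn=[
    [0,0,0],
    [0,0,0],
    [0,0,0],
    [0,0,0],
  ],
  jaw=[1,1,1,1],
)

```text
time_s: 19.75
eef_pos: [0.454, 0.2593, 0.1712]
eef_rot: [0.001, 0.759, 0.651, 0.001]
wrist_force: [0.0, 0.4, 0.8]
opening: 1.003
grasp_force: 0.0
```

```bash
python3 - <<'E'
from h import *
import cv2
plan([(*tin(2),.082,TR)])
i=camera("scene");j=camera("top")
f=lambda I:cv2.resize(I,(400,400),interpolation=cv2.INTER_CUBIC)
cv2.imwrite("pics/d4.png",np.hstack([f(i[180:360,220:400]),f(j[190:340,330:480])]))
E
```

```text
t 19.75 p [0.454  0.2593 0.1712] F [0.  0.4 0.8] op 1.003 g 0.0
dp [ 0.016 -0.006  0.357] turn [ 0.006 -0.002 -0.005]
```

View pics/d4.png

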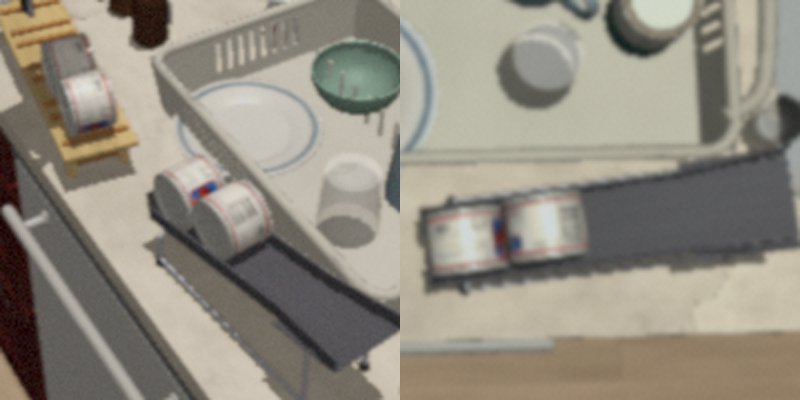

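Two tins are queued at the lip, and the two left on the rack are undisturbed. Fetching tin 3.

Call:
arm_command(
  dp=[
    [0.012,-0.004,0.2],
    [0.012,-0.004,0.32],
    [0.012,-0.004,0.355],
    [0.012,-0.004,0.355],
    [0.012,-0.004,0.355],
  ],
  turn=[
    [0,0,0],
    [0,0,0],
    [0,0,0],
    [0,0,0],
    [0,0,0],
  ],
  jaw=[1,1,1,1,1],
)

```text
time_s: 20.48
eef_pos: [0.4531, 0.2637, 0.0823]
eef_rot: [0.001, 0.758, 0.652, 0.001]
wrist_force: [0.1, -0.2, 0.2]
opening: 1.001
grasp_force: 0.0
```

Call:
arm_command(
  dp=[
    [0,0,0],
    [0,0,0],
    [0,0,0],
    [0,0,0],
    [0,0,0],
  ],
  turn=[
    [0,0,0],
    [0,0,0],
    [0,0,0],
    [0,0,0],
    [0,0,0],
  ],
  jaw=[0.6,0.6,0.6,0.6,0.6],
)

```text
time_s: 21.1
eef_pos: [0.4526, 0.2637, 0.0817]
eef_rot: [0.0, 0.758, 0.652, 0.001]
wrist_force: [-0.6, -1.0, 6.0]
opening: 0.672
grasp_force: 63.5
```

Call:
arm_command(
  dp=[
    [0,0,-0.2],
    [0,0,-0.45],
    [-0.2,0,-0.6],
    [-0.45,0,-0.7],
    [-0.7,0,-0.7],
  ],
  turn=[
    [0,0,0],
    [0,0,0],
    [0,0,0],
    [0,0,0],
    [0,0,0],
  ],
  jaw=[0.6,0.6,0.6,0.6,0.6],
)

```text
time_s: 21.72
eef_pos: [0.4267, 0.0936, 0.2575]
eef_rot: [0.002, 0.758, 0.653, 0.002]
wrist_force: [0.5, -0.3, -2.5]
opening: 0.672
grasp_force: 65.4
```

```bash
python3 - <<'E'
from h import *
plan([(.47,-.11,.26,TD),(.487,-.26,.25,TD),(*drop(),.16,TD)])
E
```

```text
t 21.725 p [0.4267 0.0936 0.2575] F [ 0.5 -0.3 -2.5] op 0.672 g 65.41497945785522
dp [-0.78   0.292 -0.009] turn [ 0.008  0.001 -0.471]
dp [-0.604  0.009  0.04 ] turn [0. 0. 0.]
dp [-0.114  0.012  0.36 ] turn [0. 0. 0.]
```

Call:
arm_command(
  dp=[
    [-0.78,0.29,0],
    [-0.78,0.29,0],
    [-0.78,0.29,0],
    [-0.78,0.29,0],
    [-0.78,0.29,0],
  ],
  turn=[
    [0,0,-0.47],
    [0,0,-0.47],
    [0,0,-0.47],
    [0,0,-0.47],
    [0,0,-0.47],
  ],
  jaw=[0.6,0.6,0.6,0.6,0.6],
)

```text
time_s: 22.35
eef_pos: [0.4683, -0.1108, 0.2549]
eef_rot: [-0.0, 0.674, 0.739, -0.0]
wrist_force: [-0.3, 1.0, -2.1]
opening: 0.674
grasp_force: 65.6
```

Call:
arm_command(
  dp=[
    [-0.6,0.01,0.03],
    [-0.6,0.01,0.03],
    [-0.6,0.01,0.03],
    [-0.6,0.01,0.03],
  ],
  turn=[
    [0,0,0],
    [0,0,0],
    [0,0,0],
    [0,0,0],
  ],
  jaw=[0.6,0.6,0.6,0.6],
)

```text
time_s: 22.85
eef_pos: [0.4851, -0.2581, 0.2472]
eef_rot: [-0.001, 0.673, 0.739, 0.0]
wrist_force: [-0.8, -0.2, -1.5]
opening: 0.676
grasp_force: 65.5
```

Call:
arm_command(
  dp=[
    [-0.11,0.01,0.1],
    [-0.11,0.01,0.25],
    [-0.11,0.01,0.36],
    [-0.11,0.01,0.36],
    [-0.11,0.01,0.36],
  ],
  turn=[
    [0,0,0],
    [0,0,0],
    [0,0,0],
    [0,0,0],
    [0,0,0],
  ],
  jaw=[0.6,0.6,0.6,0.6,0.6],
)

```text
time_s: 23.48
eef_pos: [0.4913, -0.2843, 0.1594]
eef_rot: [0.001, 0.672, 0.74, 0.0]
wrist_force: [1.3, 1.1, -2.1]
opening: 0.675
grasp_force: 65.4
```

```bash
python3 - <<'E'
from h import *
plan([(*drop(),.1295,TD)])
E
```

```text
t 23.475 p [ 0.4913 -0.2843  0.1594] F [ 1.3  1.1 -2.1] op 0.675 g 65.42086243629456
dp [-0.016  0.005  0.119] turn [ 0.002  0.002 -0.001]
```

Call:
arm_command(
  dp=[
    [-0.012,0.005,0.06],
    [-0.012,0.005,0.09],
    [-0.012,0.005,0.11],
    [-0.012,0.005,0.116],
    [-0.012,0.005,0.116],
  ],
  turn=[
    [0,0,0],
    [0,0,0],
    [0,0,0],
    [0,0,0],
    [0,0,0],
  ],
  jaw=[0.6,0.6,0.6,0.6,0.6],
)

```text
time_s: 24.1
eef_pos: [0.492, -0.288, 0.1289]
eef_rot: [-0.0, 0.673, 0.74, 0.0]
wrist_force: [1.0, 0.0, -1.7]
opening: 0.673
grasp_force: 65.4
```

Call:
arm_command(
  dp=[
    [0,0,0.003],
    [0,0,0.005],
    [0,0,0.005],
  ],
  turn=[
    [0,0,0],
    [0,0,0],
    [0,0,0],
  ],
  jaw=[0.6,0.6,0.6],
)

```text
time_s: 24.48
eef_pos: [0.4921, -0.2881, 0.1281]
eef_rot: [0.0, 0.673, 0.74, -0.0]
wrist_force: [-0.8, 0.6, 0.5]
opening: 0.674
grasp_force: 65.7
```

Call:
arm_command(
  dp=[
    [0,0,0.003],
    [0,0,0.003],
  ],
  turn=[
    [0,0,0],
    [0,0,0],
  ],
  jaw=[0.6,0.6],
)

```text
time_s: 24.72
eef_pos: [0.4922, -0.2881, 0.1281]
eef_rot: [0.0, 0.673, 0.74, -0.0]
wrist_force: [-3.7, 2.8, 7.0]
opening: 0.676
grasp_force: 66.4
```

Call:
arm_command(
  dp=[
    [0,0,-0.003],
    [0,0,-0.003],
    [0,0,-0.003],
    [0,0,-0.003],
    [0,0,-0.003],
  ],
  turn=[
    [0,0,0],
    [0,0,0],
    [0,0,0],
    [0,0,0],
    [0,0,0],
  ],
  jaw=[0.6,0.82,0.82,0.82,0.82],
)

```text
time_s: 25.35
eef_pos: [0.492, -0.2879, 0.1276]
eef_rot: [-0.0, 0.673, 0.74, 0.0]
wrist_force: [-0.1, -0.4, -0.5]
opening: 0.821
grasp_force: 0.0
```

Call:
arm_command(
  dp=[
    [0,0,0],
    [0,0,-0.2],
    [0,0,-0.4],
    [0.2,0,-0.48],
    [0.36,0,-0.48],
  ],
  turn=[
    [0,0,0],
    [0,0,0],
    [0,0,0],
    [0,0,0],
    [0,0,0],
  ],
  jaw=[0.82,0.82,0.82,0.82,1],
)

```text
time_s: 25.98
eef_pos: [0.4843, -0.198, 0.2502]
eef_rot: [0.002, 0.673, 0.74, 0.0]
wrist_force: [-0.9, 0.1, -0.2]
opening: 0.992
grasp_force: 0.0
```

```bash
python3 - <<'E'
from h import *
plan([(.455,.03,.25,TR),(.442,.16,.22,TR),(*tin(3),.17,TR)])
E
```

```text
t 25.975 p [ 0.4843 -0.198   0.2502] F [-0.9  0.1 -0.2] op 0.992 g 0.0
dp [ 0.919 -0.03  -0.002] turn [0.008 0.004 0.467]
dp [ 0.506 -0.129  0.12 ] turn [0. 0. 0.]
dp [ 0.08  -0.017  0.2  ] turn [0. 0. 0.]
```

Call:
arm_command(
  dp=[
    [0.91,-0.03,0],
    [0.91,-0.03,0],
    [0.91,-0.03,0],
    [0.91,-0.03,0],
    [0.91,-0.03,0],
  ],
  turn=[
    [0,0,0.47],
    [0,0,0.47],
    [0,0,0.47],
    [0,0,0.47],
    [0,0,0.47],
  ],
  jaw=[1,1,1,1,1],
)

```text
time_s: 26.6
eef_pos: [0.4537, 0.0299, 0.2479]
eef_rot: [0.0, 0.757, 0.654, 0.0]
wrist_force: [0.5, -0.3, 0.5]
opening: 1.005
grasp_force: 0.0
```

Call:
arm_command(
  dp=[
    [0.5,-0.125,0.12],
    [0.5,-0.125,0.12],
    [0.5,-0.125,0.12],
    [0.5,-0.125,0.12],
  ],
  turn=[
    [0,0,0],
    [0,0,0],
    [0,0,0],
    [0,0,0],
  ],
  jaw=[1,1,1,1],
)

```text
time_s: 27.1
eef_pos: [0.4424, 0.1553, 0.2176]
eef_rot: [0.0, 0.758, 0.652, -0.0]
wrist_force: [0.5, 0.1, 0.5]
opening: 0.999
grasp_force: 0.0
```

Call:
arm_command(
  dp=[
    [0.08,-0.02,0.2],
    [0.08,-0.02,0.2],
    [0.08,-0.02,0.2],
    [0.08,-0.02,0.2],
  ],
  turn=[
    [0,0,0],
    [0,0,0],
    [0,0,0],
    [0,0,0],
  ],
  jaw=[1,1,1,1],
)

```text
time_s: 27.6
eef_pos: [0.4419, 0.1753, 0.1696]
eef_rot: [0.001, 0.759, 0.651, 0.001]
wrist_force: [0.1, -0.3, -0.2]
opening: 0.999
grasp_force: 0.0
```

```bash
python3 - <<'E'
from h import *
import cv2
plan([(*tin(3),.082,TR)])
i=camera("scene");j=camera("top")
f=lambda I:cv2.resize(I,(400,400),interpolation=cv2.INTER_CUBIC)
cv2.imwrite("pics/d5.png",np.hstack([f(i[180:360,220:400]),f(j[190:340,330:480])]))
E
```

```text
t 27.6 p [0.4419 0.1753 0.1696] F [ 0.1 -0.3 -0.2] op 0.999 g 0.0
dp [ 0.02  -0.009  0.35 ] turn [ 0.006 -0.001 -0.004]
```

View pics/d5.png

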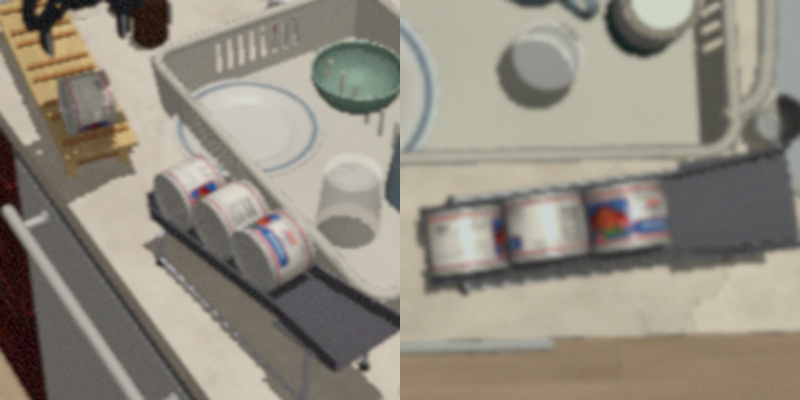

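Three tins are queued with lids toward the robot. Fetching the last one.

Call:
arm_command(
  dp=[
    [0.016,-0.008,0.2],
    [0.016,-0.008,0.32],
    [0.016,-0.008,0.35],
    [0.016,-0.008,0.35],
    [0.016,-0.008,0.35],
  ],
  turn=[
    [0,0,0],
    [0,0,0],
    [0,0,0],
    [0,0,0],
    [0,0,0],
  ],
  jaw=[1,1,1,1,1],
)

```text
time_s: 28.32
eef_pos: [0.4402, 0.1806, 0.0818]
eef_rot: [0.001, 0.758, 0.652, 0.001]
wrist_force: [-0.1, -0.9, 0.2]
opening: 1.0
grasp_force: 0.0
```

Call:
arm_command(
  dp=[
    [0,0,0],
    [0,0,0],
    [0,0,0],
    [0,0,0],
    [0,0,0],
  ],
  turn=[
    [0,0,0],
    [0,0,0],
    [0,0,0],
    [0,0,0],
    [0,0,0],
  ],
  jaw=[0.6,0.6,0.6,0.6,0.6],
)

```text
time_s: 28.95
eef_pos: [0.4396, 0.1806, 0.0812]
eef_rot: [0.0, 0.758, 0.652, 0.001]
wrist_force: [-1.3, 0.1, 7.3]
opening: 0.67
grasp_force: 63.4
```

Call:
arm_command(
  dp=[
    [0,0,-0.2],
    [0,0,-0.45],
    [-0.2,0,-0.6],
    [-0.45,0,-0.7],
    [-0.7,0,-0.72],
  ],
  turn=[
    [0,0,0],
    [0,0,0],
    [0,0,0],
    [0,0,0],
    [0,0,0],
  ],
  jaw=[0.6,0.6,0.6,0.6,0.6],
)

```text
time_s: 29.58
eef_pos: [0.4135, 0.0109, 0.2615]
eef_rot: [0.002, 0.758, 0.653, 0.001]
wrist_force: [0.9, -0.8, -2.3]
opening: 0.674
grasp_force: 65.7
```

```bash
python3 - <<'E'
from h import *
plan([(.475,-.15,.27,TD),(*drop(),.26,TD),(*drop(),.16,TD)])
E
```

```text
t 29.575 p [0.4135 0.0109 0.2615] F [ 0.9 -0.8 -2.3] op 0.674 g 65.71828007698059
dp [-0.6    0.339 -0.032] turn [ 0.007  0.002 -0.471]
dp [-0.557  0.017  0.04 ] turn [0. 0. 0.]
dp [0.  0.  0.4] turn [0. 0. 0.]
```

Call:
arm_command(
  dp=[
    [-0.6,0.34,-0.03],
    [-0.6,0.34,-0.03],
    [-0.6,0.34,-0.03],
    [-0.6,0.34,-0.03],
    [-0.6,0.34,-0.03],
  ],
  turn=[
    [0,0,-0.47],
    [0,0,-0.47],
    [0,0,-0.47],
    [0,0,-0.47],
    [0,0,-0.47],
  ],
  jaw=[0.6,0.6,0.6,0.6,0.6],
)

```text
time_s: 30.2
eef_pos: [0.4742, -0.1484, 0.2664]
eef_rot: [-0.001, 0.673, 0.74, -0.0]
wrist_force: [0.2, -0.5, -2.1]
opening: 0.67
grasp_force: 65.8
```

Call:
arm_command(
  dp=[
    [-0.56,0.02,0.03],
    [-0.56,0.02,0.03],
    [-0.56,0.02,0.03],
    [-0.56,0.02,0.03],
    [-0.56,0.02,0.03],
  ],
  turn=[
    [0,0,0],
    [0,0,0],
    [0,0,0],
    [0,0,0],
    [0,0,0],
  ],
  jaw=[0.6,0.6,0.6,0.6,0.6],
)

```text
time_s: 30.82
eef_pos: [0.4931, -0.2856, 0.2597]
eef_rot: [-0.0, 0.672, 0.741, 0.0]
wrist_force: [0.3, 0.2, -1.2]
opening: 0.67
grasp_force: 65.7
```

Call:
arm_command(
  dp=[
    [0,0,0.15],
    [0,0,0.3],
    [0,0,0.4],
    [0,0,0.4],
    [0,0,0.4],
  ],
  turn=[
    [0,0,0],
    [0,0,0],
    [0,0,0],
    [0,0,0],
    [0,0,0],
  ],
  jaw=[0.6,0.6,0.6,0.6,0.6],
)

```text
time_s: 31.45
eef_pos: [0.4939, -0.2873, 0.1613]
eef_rot: [0.001, 0.672, 0.74, 0.0]
wrist_force: [0.4, 0.7, -1.6]
opening: 0.673
grasp_force: 65.7
```

```bash
python3 - <<'E'
from h import *
plan([(*drop(),.1287,TD)])
E
```

```text
t 31.45 p [ 0.4939 -0.2873  0.1613] F [ 0.4  0.7 -1.6] op 0.673 g 65.72749972343445
dp [-0.002 -0.005  0.13 ] turn [ 0.003  0.003 -0.002]
```

Call:
arm_command(
  dp=[
    [-0.002,-0.005,0.06],
    [-0.002,-0.005,0.1],
    [-0.002,-0.005,0.12],
    [-0.002,-0.005,0.125],
    [-0.002,-0.005,0.125],
  ],
  turn=[
    [0,0,0],
    [0,0,0],
    [0,0,0],
    [0,0,0],
    [0,0,0],
  ],
  jaw=[0.6,0.6,0.6,0.6,0.6],
)

```text
time_s: 32.08
eef_pos: [0.492, -0.2885, 0.1285]
eef_rot: [0.0, 0.673, 0.74, 0.0]
wrist_force: [0.2, 0.2, -2.4]
opening: 0.668
grasp_force: 65.7
```

Call:
arm_command(
  dp=[
    [0,0,0.003],
    [0,0,0.004],
    [0,0,0.004],
  ],
  turn=[
    [0,0,0],
    [0,0,0],
    [0,0,0],
  ],
  jaw=[0.6,0.6,0.6],
)

```text
time_s: 32.45
eef_pos: [0.492, -0.2886, 0.1278]
eef_rot: [0.0, 0.673, 0.74, 0.0]
wrist_force: [-0.1, -0.8, -0.6]
opening: 0.67
grasp_force: 65.7
```

Call:
arm_command(
  dp=[
    [0,0,0.003],
    [0,0,0.004],
    [0,0,0.004],
  ],
  turn=[
    [0,0,0],
    [0,0,0],
    [0,0,0],
  ],
  jaw=[0.6,0.6,0.6],
)

```text
time_s: 32.83
eef_pos: [0.4921, -0.2886, 0.1277]
eef_rot: [0.0, 0.673, 0.74, -0.0]
wrist_force: [-3.0, 2.0, 6.5]
opening: 0.669
grasp_force: 66.7
```

Call:
arm_command(
  dp=[
    [0,0,-0.003],
    [0,0,-0.003],
    [0,0,-0.003],
    [0,0,-0.003],
    [0,0,-0.003],
  ],
  turn=[
    [0,0,0],
    [0,0,0],
    [0,0,0],
    [0,0,0],
    [0,0,0],
  ],
  jaw=[0.6,0.82,0.82,0.82,0.82],
)

```text
time_s: 33.45
eef_pos: [0.4919, -0.2884, 0.1271]
eef_rot: [-0.0, 0.673, 0.74, 0.0]
wrist_force: [0.5, 0.4, -0.1]
opening: 0.823
grasp_force: 0.0
```

Call:
arm_command(
  dp=[
    [0,0,0],
    [0,0,-0.2],
    [0,0,-0.4],
    [0,0,-0.6],
    [0,0,-0.6],
  ],
  turn=[
    [0,0,0],
    [0,0,0],
    [0,0,0],
    [0,0,0],
    [0,0,0],
  ],
  jaw=[0.82,0.82,0.82,0.82,0.82],
)

```text
time_s: 34.08
eef_pos: [0.4939, -0.2901, 0.2827]
eef_rot: [0.005, 0.673, 0.74, -0.0]
wrist_force: [-1.7, -1.2, -0.2]
opening: 0.823
grasp_force: 0.0
```

Call:
arm_command(
  dp=[
    [-0.4,-0.7,0],
    [-0.4,-0.7,0],
    [-0.4,-0.7,0],
    [-0.4,-0.7,0],
    [-0.4,-0.7,0],
  ],
  turn=[
    [0,0,0],
    [0,0,0],
    [0,0,0],
    [0,0,0],
    [0,0,0],
  ],
  jaw=[0.82,0.82,0.82,0.82,0.82],
)

```text
time_s: 34.7
eef_pos: [0.3267, -0.4046, 0.2764]
eef_rot: [-0.0, 0.673, 0.739, 0.0]
wrist_force: [1.0, -0.6, -0.9]
opening: 0.825
grasp_force: 0.0
```

Call:
arm_command(
  dp=[
    [0,0,0],
    [0,0,0],
    [0,0,0],
    [0,0,0],
    [0,0,0],
  ],
  turn=[
    [0,0,0],
    [0,0,0],
    [0,0,0],
    [0,0,0],
    [0,0,0],
  ],
  jaw=[0.82,0.82,0.82,0.82,0.82],
)

```text
time_s: 35.33
eef_pos: [0.3274, -0.4045, 0.2772]
eef_rot: [0.0, 0.672, 0.74, 0.0]
wrist_force: [-0.2, -0.4, 0.8]
opening: 0.82
grasp_force: 0.0
```

Call:
arm_command(
  dp=[
    [0,0,0],
    [0,0,0],
    [0,0,0],
    [0,0,0],
    [0,0,0],
  ],
  turn=[
    [0,0,0],
    [0,0,0],
    [0,0,0],
    [0,0,0],
    [0,0,0],
  ],
  jaw=[0.82,0.82,0.82,0.82,0.82],
)

```text
time_s: 35.95
eef_pos: [0.3272, -0.4046, 0.2772]
eef_rot: [-0.0, 0.673, 0.74, 0.0]
wrist_force: [-0.0, -0.2, -0.4]
opening: 0.817
grasp_force: 0.0
```

```bash
python3 - <<'E'
from h import *
import cv2
state()
i=camera("scene");j=camera("top")
f=lambda I:cv2.resize(I,(400,400),interpolation=cv2.INTER_CUBIC)
cv2.imwrite("pics/d6.png",np.hstack([f(i[160:360,220:420]),f(j[180:340,330:490])]))
E
```

```text
t 35.95 p [ 0.3272 -0.4046  0.2772] F [-0.  -0.2 -0.4] op 0.817 g 0.0
```

View pics/d6.png

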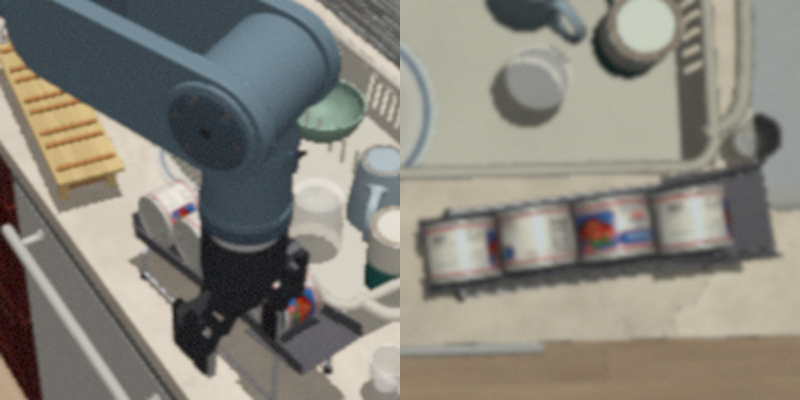

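All four tins are queued, the rack is empty, the shot glass is where it was, and the gripper is clear.

```bash
python3 -c "
from bench import *
print(hand_in())"
```

```text
the job is handed in; nothing more can be done
None
```

All four tins are queued in the dispenser in rack order, first at the lip and lids to the robot's side; the job was handed in at about 36 s, with no bystander touched that I could see.

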